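# Divider back into the kitchen drawer

## Robot

A 7-joint arm with a two-finger parallel gripper is mounted at the origin on the work surface. World frame = base frame: x ahead of the robot, y to its left, z up, the work surface at z = 0. Lengths are in mm, angles in rad, forces in N, time in s.
With the tool pointing down it reaches from about 400 to 875 mm from the base axis. Payload 19.3 kg.
Tool frame: the origin (TCP) lies at the very end of the fingers, on their centre line; the grasp point (between the pads) lies 19 mm behind it (grip_point_offset is the z of the grasp point in the tool frame, in mm); z points along the fingers, x is the direction in which the jaws open and shut, and the axes are right-handed (so a half turn about z gives the same grasp; the last joint's range is limited). The gripper opens to 85 mm and grips with 20 to 120 N. Pads are 22 mm wide; open, the fingers measure 114 mm over their backs; the gripper's body (76 mm by 85 mm) begins 54 mm behind the grasp point. The pads swing forward as they close: fully open they stand 13 mm farther back than shut.
Start: joints at [-1.41, 0.521, -0.036, 1.599, 0.021, 1.021, -0.113], TCP at [142.993, 608.414, 231.291] pointing down, gripper open.
Joint ranges: [-2.91, 2.91], [-0.3, 2.13], [-1.5, 1.42], [0.17, 2.43], [-1.26, 4.41], [0.16, 1.93], [-2.52, 2.52]. Speed limits (rad/s): [1.89, 1.89, 2.39, 2.39, 3.01, 3.01, 3.01].

## Interface

Orientations are given as a 3x3 rotation matrix whose columns are the frame's x, y, z axes.
In Python, from workcell import movep, movel, goto_joints, open_gripper, clamp, wait, inverse_kinematics, read_state, camera, PlanningError, finish_job, grip_point_offset gives the robot as it stands. Calls block until the motion is done:
- movep(position, orientation): joint-space move of the TCP to a pose.
- movel(position, frame=None, max_speed=150, guard=None): straight line of the TCP; frame=None keeps the orientation; max_speed is the mean speed in mm/s. With guard (N) it stops when the force on the tool has changed by that much, and returns True; else False.
- goto_joints(angles): joint-space move.
- open_gripper() and clamp(): open the fingers fully, or close them until they stop; the grip force is fixed at half the most.
- wait(seconds).
- inverse_kinematics(position, orientation): joint angles nearest the present ones, or None.
- read_state(): the state.
- camera(name): name is "side" or "top" or "wrist"; returns a dict with "image" (420x560x3 uint8, blue, green, red), "range_z" (420x560 float32, mm along the optical axis (not along the pixel's ray), 0 where there is no reading), "fx", "fy", "cx", "cy" (pixels), "cam_to_world" (4x4, takes a point from camera to world coordinates). Camera axes: x right, y up, looking along -z (the intrinsics and any distortion apply to the point x, -y, -z); pixel columns grow to the right and rows downward; lengths in mm; the calibration is good to about 2 mm. A picture is of the moment at which its call begins.
A pose or a line that the arm cannot do raises PlanningError and nothing moves.
- finish_job(): hands the job in, once; it reports no verdict.
The state is a dict: "time": time; "qpos": joint angles; "qvel": joint speeds; "joint_efforts": joint torques, N m; "eef_pos": TCP position; "tool_rot": TCP orientation; "ft_force": force on the tool from outside, world axes, zero at the start; "torque": the same for the moment, N m; "finger_gap": finger opening in mm.
Only numpy, scipy, OpenCV 4.12 (cv2) and the standard library are available. Lean on these libraries where they do the work, as an engineer would, in place of code of your own. Each camera call takes 0.05 s, during which the arm holds its last target.

## Task

Take the birch plywood divider out of the dark wooden stand and slide it straight down into the slot of the blue rail in the drawer, roughly centred along the rail. Keep hold of it until it is down at the bottom of the slot, then let go so it stands there upright. Leave the white board in the stand.

Things in the scene. Friction and masses are not known exactly. Their poses are not given: they have to be found in the camera images.
- divider: Loose birch plywood slab, pale wood, 150 mm long (x), 12 mm thick (y), 130 mm tall (z), 110 to 225 g, same either way round. Origin: centre of its underside. Stands on edge in one of the two slots (either one) of a dark wooden stand left of the drawer; its upper 100 mm are free to pinch across the thickness from above.
- rail: Blue slotted rail, dark along the slot floor, fixed in the drawer between its two rows. Origin: centre of its underside. Slot along x, 90 mm long, ends open, floor 4 mm above the origin, 16 mm wide up to 30 mm, then a V to a 44 mm wide mouth at 48 mm above the origin. Seated, the divider's origin is 4 mm above the rail's. Drawer walls reach 58 mm, its contents 80 mm above the table, 50 mm or more from the slot's middle plane.
- white_board: Loose white plastic chopping board, same size, axes and origin as the divider, standing in the other slot of the stand, parallel to it at 110 mm. Slot floors are 8 mm above the table, slot walls end 36 mm above it. Not to be taken.

How it is judged:
By the outcome, as a careful person would: the job done as asked, in the order asked, and still so for the second after the job is handed in, with the robot touching nothing.
It also fails if it takes over 40 s, if anything falls off the work surface, if the arm or the gripper's body presses on something with over 40 N, if the wrist force passes 120 N, or if a joint passes its speed limit or range.

## Working session

There is one attempt and no reset: what is moved stays moved. The work goes in short steps, each a Python script; the robot and the scene stay as the last script left them, time stands still between calls to the robot, and variables do not carry over. Pictures are saved under pics/ and viewed, and the job is handed in when it is done.

```bash
ls; mkdir -p pics; python3 - <<'E'
from workcell import *
import cv2,numpy as np
for n in("side","top","wrist"):
    c=camera(n);cv2.imwrite(f"pics/{n}0.png",c["image"]);np.savez(f"{n}0.npz",**c)
    print(n,c["fx"],c["cx"],c["cy"],[k for k in c],np.round(c["cam_to_world"],3).tolist())
s=read_state();print(s["time"],s["finger_gap"],s["tool_rot"],s["ft_force"],grip_point_offset)
E
```

```text
pics
side 466.89993664883286 277.4032926465982 209.9150184878552 ['image', 'range_z', 'fx', 'fy', 'cx', 'cy', 'cam_to_world'] [[-0.997, 0.056, -0.06, 470.251], [-0.08, -0.557, 0.827, 772.175], [0.013, 0.829, 0.56, 487.422], [0.0, 0.0, 0.0, 1.0]]
top 454.38465613751896 282.41841564233374 209.06956976502002 ['image', 'range_z', 'fx', 'fy', 'cx', 'cy', 'cam_to_world'] [[-0.002, 1.0, -0.028, 502.116], [-1.0, -0.002, -0.013, 111.506], [-0.013, 0.028, 1.0, 898.528], [0.0, 0.0, 0.0, 1.0]]
wrist 360.300313475523 277.19591202910254 212.4338976470424 ['image', 'range_z', 'fx', 'fy', 'cx', 'cy', 'cam_to_world'] [[0.228, -0.931, -0.284, 68.97], [0.974, 0.218, 0.067, 625.538], [-0.0, -0.291, 0.957, 373.576], [0.0, 0.0, 0.0, 1.0]]
0.15 85.59148962114045 [[ 2.28760796e-01  9.73482649e-01 -1.76106570e-04]
 [ 9.73482277e-01 -2.28760863e-01 -8.50694412e-04]
 [-8.68422540e-04  2.31689057e-05 -9.99999623e-01]] [-0.24752374 -0.39122062 -0.72893461] -18.700000000000003
```

View pics/top0.png

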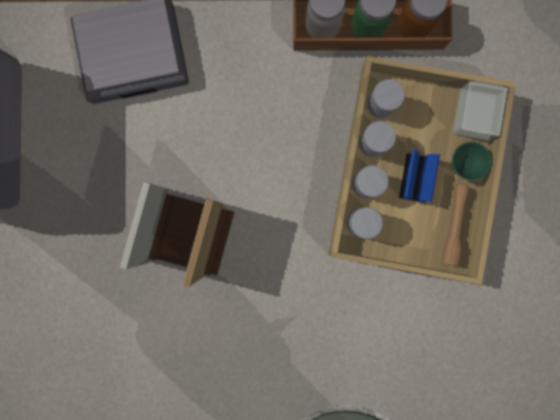

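View pics/side0.png

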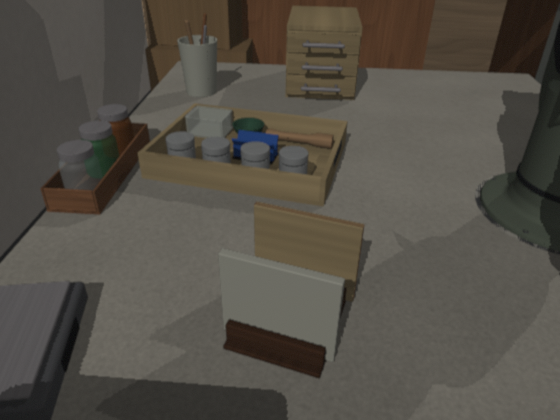

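View pics/wrist0.png

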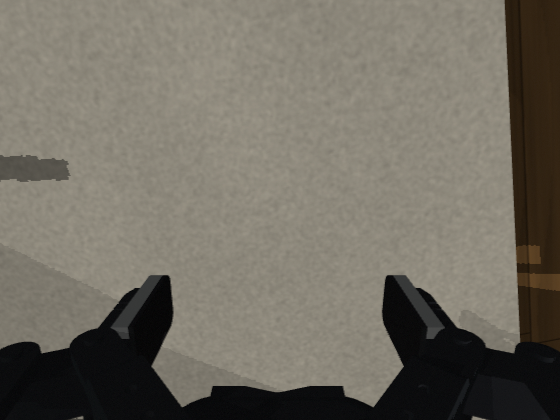

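The top view shows the birch divider (around 203,243) nearest the drawer, the white board left of it (140,228), and the blue rail around (420,176). The side view agrees: the white board is in front and the birch behind it. Next I'll get their positions.

```bash
cat > h.py <<'E'
import numpy as np,cv2
def pts(c):
    v,u=np.mgrid[0:420,0:560];d=c["range_z"];
    P=np.stack([(u-c["cx"])/c["fx"]*d,-(v-c["cy"])/c["fy"]*d,-d,np.ones_like(d)],-1)
    W=P@np.asarray(c["cam_to_world"]).T
    return W[...,:3]
def rays(c,uv,z):
    uv=np.asarray(uv,float);T=np.asarray(c["cam_to_world"])
    d=np.stack([(uv[:,0]-c["cx"])/c["fx"],-(uv[:,1]-c["cy"])/c["fy"],-np.ones(len(uv))],-1)@T[:3,:3].T
    return T[:3,3]+d*((z-T[2,3])/d[:,2])[:,None]
def big(m):
    n,l,s,_=cv2.connectedComponentsWithStats(m.astype(np.uint8),connectivity=8)
    return l==1+np.argmax(s[1:,4])
def rect(p):
    (c,wh,a)=cv2.minAreaRect(p.astype(np.float32)[:,:2]);b=cv2.boxPoints((c,wh,a))
    e=max([b[1]-b[0],b[2]-b[1]],key=np.linalg.norm)
    a=np.degrees(np.arctan2(e[1],e[0]));a=(a+90)%180-90
    return np.round(c,1),np.round(sorted(wh),1),round(a,2)
E
python3 - <<'E'
from h import *
for n in("top","side"):
    c=dict(np.load(n+"0.npz"));W=pts(c);hsv=cv2.cvtColor(c["image"],cv2.COLOR_BGR2HSV);H,S,V=cv2.split(hsv)
    reg=(abs(W[...,0]-430)<120)&(W[...,1]>120)&(W[...,1]<480)&(c["range_z"]>0)
    wood=reg&(S>70)&(V>70)&(W[...,2]>50)
    wood=big(wood);p=W[wood];print(n,"wood",len(p),"zmax",np.percentile(p[:,2],[50,95,99]))
    t=p[p[:,2]>np.percentile(p[:,2],95)-6];print(rect(t),len(t))
    blue=big((H>105)&(H<130)&(S>150)&(c["range_z"]>0));p=W[blue];print("blue",len(p),np.percentile(p[:,2],[1,5,50,95,99]),rect(p),p.min(0),p.max(0))
    t=W[...,2]
    m=c["image"].copy();m[wood]=(0,0,255);m[blue]=(0,255,255);cv2.imwrite(f"pics/m{n}.png",m)
    if n=="top":
        cv2.imwrite("pics/rail.png",cv2.resize(c["image"][130:220,370:470],None,fx=6,fy=6,interpolation=cv2.INTER_NEAREST))
        cv2.imwrite("pics/div.png",cv2.resize(m[170:300,110:250],None,fx=4,fy=4,interpolation=cv2.INTER_NEAREST))
E
```

```text
top wood 1275 zmax [135.62843459 140.53090832 141.32236767]Traceback (most recent call last):
  File "<stdin>", line 7, in <module>
  File "h.py", line 15, in rect
    (c,wh,a)=cv2.minAreaRect(p.astype(np.float32)[:,:2]);b=cv2.boxPoints((c,wh,a))
             ~~~~~~~~~~~~~~~^^^^^^^^^^^^^^^^^^^^^^^^^^^^
cv2.error: OpenCV(4.12.0) /io/opencv/modules/imgproc/src/convhull.cpp:143: error: (-215:Assertion failed) total >= 0 && (depth == CV_32F || depth == CV_32S) in function 'convexHull'
```

```bash
sed -i 's/p.astype(np.float32)\[:,:2\]/np.ascontiguousarray(p[:,:2],dtype=np.float32)/' h.py
cat > a.py <<'E'
from h import *
for n in("top","side"):
    c=dict(np.load(n+"0.npz"));W=pts(c);hsv=cv2.cvtColor(c["image"],cv2.COLOR_BGR2HSV);H,S,V=cv2.split(hsv)
    reg=(abs(W[...,0]-430)<120)&(W[...,1]>120)&(W[...,1]<480)&(c["range_z"]>0)
    wood=reg&(S>70)&(V>70)&(W[...,2]>50)
    wood=big(wood);p=W[wood];print(n,"wood",len(p),"z",np.percentile(p[:,2],[50,95,99]))
    t=p[p[:,2]>np.percentile(p[:,2],95)-8];print(rect(t),len(t))
    blue=big((H>105)&(H<130)&(S>150)&(c["range_z"]>0));p=W[blue];print("blue",len(p),np.percentile(p[:,2],[1,5,50,95,99]),rect(p),p.min(0),p.max(0))
    m=c["image"].copy();m[wood]=(0,0,255);m[blue]=(0,255,255)
    if n=="top":
        cv2.imwrite("pics/rail.png",cv2.resize(c["image"][130:220,370:470],None,fx=6,fy=6,interpolation=cv2.INTER_NEAREST))
        cv2.imwrite("pics/div.png",cv2.resize(m[170:300,110:250],None,fx=4,fy=4,interpolation=cv2.INTER_NEAREST))
    else: cv2.imwrite("pics/mside.png",m)
E
python3 a.py
```

```text
top wood 1275 z [135.62843459 140.53090832 141.32236767]
(array([468.2, 263.1]), array([ 12.8, 147.9]), np.float32(-15.26)) 670
blue 660 [14.63401536 19.09208192 46.40976686 57.43984373 59.04077935] (array([ 584.1, -151.5]), array([16.3, 87.2]), np.float32(-10.61)) [ 541.57974187 -165.54724807   13.22592229] [ 627.1355616  -135.96372372   60.91650516]
side wood 5871 z [100.8536865  138.76235691 139.60076402]
(array([467.5, 263.7]), array([ 12.9, 149. ]), np.float32(-16.3)) 999
blue 540 [16.15549425 22.06248221 48.36404635 58.05937383 59.09646022] (array([ 590.8, -154.4]), array([ 85.4, 105.1]), np.float32(-11.09)) [ 540.79399448 -206.40939761   14.21943718] [ 634.14103725 -105.47732722   60.97099289]
```

View pics/rail.png

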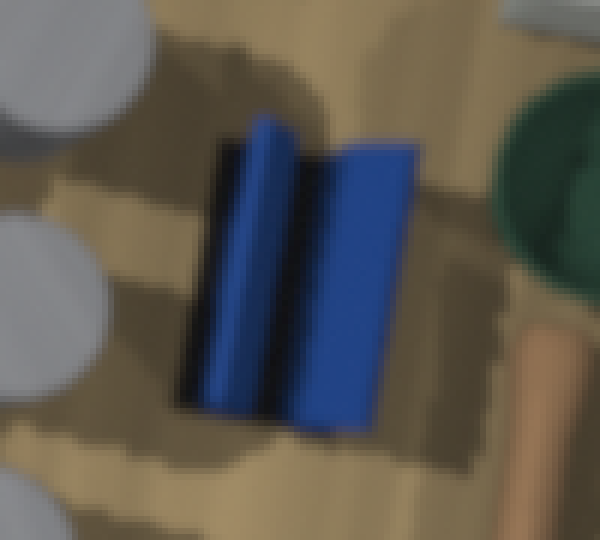

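View pics/div.png

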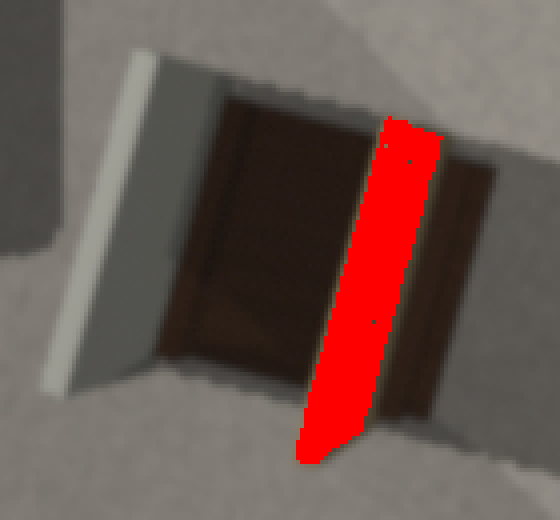

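```bash
cat >> h.py <<'E'
def R(yawdeg):
    a=np.radians(yawdeg);s,c=np.sin(a),np.cos(a)  # yaw = direction of slab long axis; jaws across it
    x=np.array([-s,c,0]);z=np.array([0,0,-1.]);return np.column_stack([x,np.cross(z,x),z])
E
python3 - <<'E'
from workcell import *
from h import *
s=read_state();print(s["qpos"])
r=R(-15.8);q1=inverse_kinematics(np.array([468,263.5,290])+40*r[:,1],r);print(np.round(q1,2))
r2=R(-11);q2=inverse_kinematics(np.array([586,-153,240])+40*r2[:,1],r2);print(np.round(q2,2))
print(R(-13.2))
movep(np.array([586,-153,240])+40*r2[:,1],r2)
c=camera("wrist");np.savez("w1.npz",**c);cv2.imwrite("pics/w1.png",c["image"])
s=read_state();print(s["time"],s["eef_pos"],s["qpos"])
movep(np.array([468,263.5,290])+40*r[:,1],r)
c=camera("wrist");np.savez("w2.npz",**c);cv2.imwrite("pics/w2.png",c["image"])
s=read_state();print(s["time"],s["eef_pos"],s["qpos"])
E
```

```text
[-1.41022125  0.52186749 -0.0363216   1.59984596  0.02115465  1.02113039
 -0.11278789]
[-0.68  0.37  0.15  1.69 -0.06  1.08  0.79]
[-0.19  0.61  0.56  1.55 -0.35  1.08  1.83]
[[ 0.22835087  0.9735789   0.        ]
 [ 0.9735789  -0.22835087  0.        ]
 [ 0.          0.         -1.        ]]
3.375 [ 625.4531447  -159.93989558  239.91983351] [-0.19229034  0.60983929  0.55941289  1.55325277 -0.35195321  1.08053796
  1.83288382]
5.0167 [507.08796636 251.48210928 289.99122105] [-1.02123488  0.43137266  0.64173863  1.71125064 -0.28510739  1.09403585
  1.00221271]
```

View pics/w1.png

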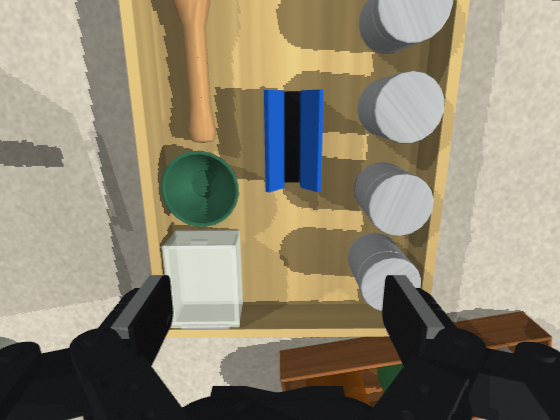

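View pics/w2.png

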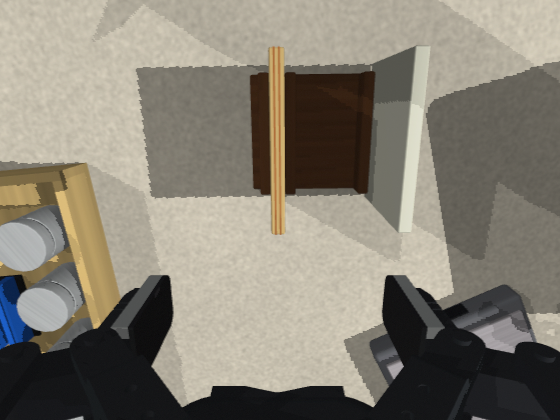

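Wrist view 1 looks straight into the rail: its slot is dark at about (292,137), with blue from 264–323 x 90–191. Wrist view 2 shows the birch top edge as a thin strip, (276,47) to (278,234), and the white board to its right. Next I'll measure both more precisely.

```bash
python3 - <<'E'
from h import *
def line(p): # fit
    vx,vy,x,y=cv2.fitLine(np.float32(p),cv2.DIST_HUBER,0,.01,.01).ravel();return x,y,np.degrees(np.arctan(vy/vx))
c=dict(np.load("w1.npz"));W=pts(c);H,S,V=cv2.split(cv2.cvtColor(c["image"],cv2.COLOR_BGR2HSV))
reg=np.zeros(H.shape,bool);reg[80:200,255:335]=1
blue=reg&(H>100)&(H<130)&(S>120)&(c["range_z"]>0);p=W[blue];print("blue z",np.percentile(p[:,2],[1,5,50,95,99]))
top=p[p[:,2]>np.percentile(p[:,2],98)-4];print("top rims",rect(top))
# row-wise outer edges and dark edges
L=[];Rr=[];DL=[];DR=[]
for v in range(97,180):
    u=np.where(blue[v])[0]; L.append((u[0],v));Rr.append((u[-1]+1-0,v))
    d=np.where((V[v,275:310]<45))[0]+275
    if len(d):DL.append((d[0],v));DR.append((d[-1]+1,v))
for z in (54,58):
    a=rays(c,np.array(L)-[.5,0],z)[:,:2];b=rays(c,np.array(Rr)-[.5,0],z)[:,:2]
    print("mouth",z,line(a),line(b),line((a+b)/2),np.linalg.norm((a-b),axis=1).mean())
for z in(10,14):
    a=rays(c,np.array(DL)-[.5,0],z)[:,:2];b=rays(c,np.array(DR)-[.5,0],z)[:,:2]
    print("floor",z,line(a),line(b),line((a+b)/2),np.linalg.norm((a-b),axis=1).mean())
dk=reg&(V<45);vv=np.where(dk.sum(1)>8)[0];print("dark rows",vv[0],vv[-1], "z",np.median(W[dk][:,2]))
print(rays(c,[(292,vv[0]),(292,vv[-1])],12))
dz=W[100:180,232:250,2];print("drawer floor z",np.median(dz))
vv=np.where(blue.sum(1)>8)[0];print("blue rows",vv[0],vv[-1],rays(c,[(292,vv[0]),(292,vv[-1])],56))
tbl=W[20:60,20:60,2];print("table z",np.median(tbl))
c=dict(np.load("w2.npz"));W=pts(c);H,S,V=cv2.split(cv2.cvtColor(c["image"],cv2.COLOR_BGR2HSV))
reg=np.zeros(H.shape,bool);reg[30:250,262:295]=1
w=reg&(S>60)&(V>110)&(W[...,2]>125);print("div z",np.percentile(W[w][:,2],[5,50,95]),rect(W[w]))
w=big(reg&(S>60)&(V>110)&(W[...,2]>120))
vu=np.argwhere(w);print(rect(rays(c,vu[:,::-1],138)))
m=np.array([( np.where(w[v])[0].mean(),v) for v in range(55,225)]);q=rays(c,m,138);print(line(q[:,:2]))
m=np.argwhere((S<60)&(V>120)&(W[...,2]>130)&(W[...,2]<150));print("white top",rect(rays(c,m[:,::-1],138)))
print("table z",np.median(W[300:340,220:300,2]))
E
```

```text
blue z [13.90044891 28.6083334  51.01304279 57.88944834 58.8261027 ]
top rims (array([ 587.1, -137.5]), array([51.7, 89.4]), np.float32(-10.51))
mouth 54 (np.float32(574.56213), np.float32(-161.57812), np.float32(-10.301208)) (np.float32(584.6499), np.float32(-110.803635), np.float32(-10.222092)) (np.float32(578.5945), np.float32(-136.10292), np.float32(-10.299879)) 51.78671461024591
mouth 58 (np.float32(574.27386), np.float32(-161.3825), np.float32(-10.301607)) (np.float32(584.23895), np.float32(-111.22587), np.float32(-10.222079)) (np.float32(578.25714), np.float32(-136.2173), np.float32(-10.299756)) 51.156551880003725
floor 10 (np.float32(592.78595), np.float32(-145.6107), np.float32(-10.563455)) (np.float32(589.9672), np.float32(-130.48044), np.float32(-10.24878)) (np.float32(588.60895), np.float32(-137.52945), np.float32(-10.406245)) 14.4774006613458
floor 14 (np.float32(583.2247), np.float32(-143.91039), np.float32(-10.563437)) (np.float32(589.54767), np.float32(-130.64166), np.float32(-10.248768)) (np.float32(588.204), np.float32(-137.61502), np.float32(-10.406076)) 14.32203024816779
dark rows 92 181 z 14.180821843173476
[[ 543.79897762 -129.06870252   12.        ]
 [ 630.87448328 -144.76142767   12.        ]]
drawer floor z 10.213203708976295
blue rows 90 191 [[ 543.03432898 -130.73005855   56.        ]
 [ 630.71025914 -146.53099205   56.        ]]
table z 0.014153028859851702
div z [136.88121937 138.17715946 139.33771538] (array([467.5, 262.4]), array([ 11.8, 150. ]), np.float32(-15.53))
(array([467.3, 262.5]), array([ 11.7, 149.4]), np.float32(-15.53))
(np.float32(467.11612), np.float32(262.786), np.float32(-15.347998))
white top (array([482.9, 321.5]), array([109.6, 149. ]), np.float32(-15.22))
table z 0.12874547127509572
```

```bash
python3 - <<'E'
from workcell import *
from h import *
r=R(-15.4);p=np.array([467.4,262.6,89.])
movep(p+[0,0,100],r)
g=movel(p,max_speed=120,guard=15);s=read_state();print(g,s["eef_pos"],s["ft_force"])
if not g:
    clamp();s=read_state();print(s["finger_gap"],s["ft_force"],s["time"])
    print(movel(p+[0,0,10],max_speed=60),read_state()["ft_force"])
    movel(p+[0,0,145],max_speed=150)
    s=read_state();print(s["finger_gap"],s["ft_force"],s["time"],s["eef_pos"])
for n in("side","top","wrist"):
    c=camera(n);np.savez(n+"3.npz",**c);cv2.imwrite(f"pics/{n}3.png",c["image"])
E
```

```text
False [467.89103116 262.76283279  89.70068048] [ 0.92927523 -0.37803037  0.16999207]
11.420285815191507 [-0.82860258 -0.88560243  6.38449063] 7.1833
False [-0.16604529  0.45688783 -2.6283271 ]
11.373173609682212 [-0.54819079 -0.57865683 -2.70288819] 8.55 [467.02006247 262.43241814 233.24681661]
```

View pics/side3.png

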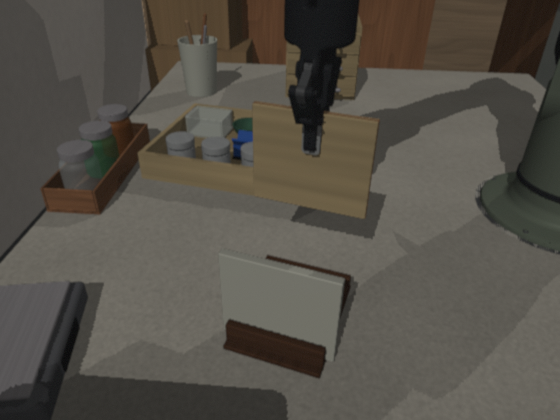

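View pics/wrist3.png

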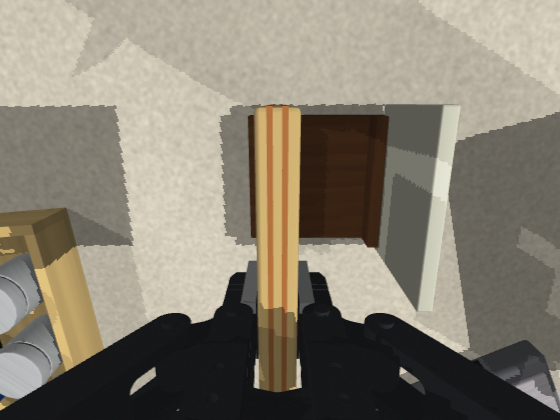

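The divider is held level in the side view, roughly (250,105)–(375,213), and the white board is still in the stand. I'll check how it sits in the hand.

```bash
python3 - <<'E'
from h import *
from workcell import read_state
s=read_state();tp=s["eef_pos"];tr=s["tool_rot"];print(tp,np.degrees(np.arctan2(-tr[0,0],tr[1,0])),tr[:,2])
c=dict(np.load("side3.npz"));W=pts(c);L=(W-tp)@tr  # tool frame
H,S,V=cv2.split(cv2.cvtColor(c["image"],cv2.COLOR_BGR2HSV))
m=big((abs(L[...,0])<25)&(abs(L[...,1])<100)&(L[...,2]>-70)&(L[...,2]<110)&(S>60)&(V>70)&(c["range_z"]>0))
p=L[m];print("tool-frame box",len(p),np.percentile(p,[.5,99.5],axis=0))
print(cv2.minAreaRect(np.ascontiguousarray(p[:,1:],dtype=np.float32)))
A=np.c_[p[:,1:],np.ones(len(p))];print("face plane x=",np.linalg.lstsq(A,p[:,0],rcond=None)[0])
c=dict(np.load("wrist3.npz"));W=pts(c);L=(W-tp)@tr;H,S,V=cv2.split(cv2.cvtColor(c["image"],cv2.COLOR_BGR2HSV))
m=big((abs(L[...,0])<20)&(L[...,2]<-30)&(L[...,1]<-10)&(S>60)&(V>100)&(c["range_z"]>0));p=L[m]
print(np.percentile(p,[1,50,99],axis=0)); 
v,x,y=0,0,0
print(cv2.fitLine(np.ascontiguousarray(p[:,:2],dtype=np.float32),cv2.DIST_HUBER,0,.01,.01).ravel())
E
```

```text
[467.15255196 262.36411724 233.28845207] -15.407016390794874 [-8.64606604e-04 -9.16843067e-04 -9.99999206e-01]
tool-frame box 10591 [[ -2.46557998 -74.50437663 -49.94007874]
 [  7.22466581  73.66142097  79.26510031]]
((0.020477294921875, 15.4124755859375), (150.2330322265625, 131.81446838378906), 0.024206871166825294)
face plane x= [4.47720133e-04 4.80121469e-03 4.80397526e+00]
[[ -5.91890909 -74.77973229 -50.25574731]
 [ -0.15897697 -47.3297309  -48.85683878]
 [  5.73745741 -10.99165381 -47.16908751]]
[ 7.2558317e-04  9.9999976e-01 -1.6029432e-01 -4.5870609e+01]
```

```bash
python3 - <<'E'
from workcell import *
from h import *
r=R(-10.35);p=np.array([587.2,-137.6,95.])
movep(p+[0,0,140],r)
s=read_state();print(s["time"],s["eef_pos"],s["finger_gap"])
print(movel(p+[0,0,48],max_speed=90,guard=15))
s=read_state();print(s["time"],s["eef_pos"],s["ft_force"],s["finger_gap"])
for n in("side","top","wrist"):
    c=camera(n);np.savez(n+"4.npz",**c);cv2.imwrite(f"pics/{n}4.png",c["image"])
c=dict(np.load("wrist4.npz"));W=pts(c);H,S,V=cv2.split(cv2.cvtColor(c["image"],cv2.COLOR_BGR2HSV))
L=(W-p)@r;b=(H>100)&(H<130)&(S>120)&(c["range_z"]>0);print("blue in tool frame",np.percentile(L[b],[1,50,99],axis=0),b.sum())
E
```

```text
10.2417 [ 587.44687526 -136.09221635  234.83562089] 11.487281393855685
False
11.4167 [ 587.49988732 -137.69891914  143.53483626] [ 0.01489932  0.14659952 -1.40378261] 11.429073122930458
blue in tool frame [[-25.67738009 -45.19589327  36.12084749]
 [-15.34248782  -9.60736238  39.50841344]
 [ 25.49849695  34.86217526  47.40820231]] 3753
```

View pics/wrist4.png

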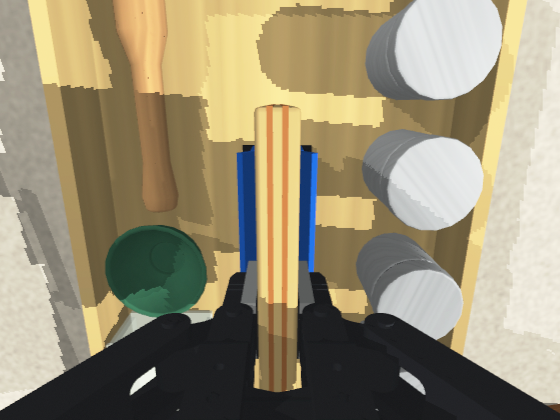

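View pics/side4.png

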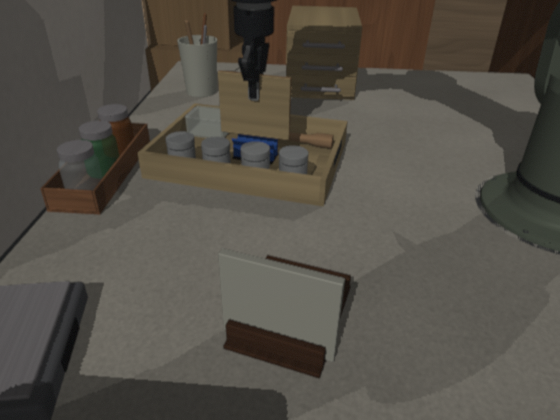

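The rail reads symmetric about the divider: ±25.6 mm across, and its near end is at −45 mm. Lowering it now.

```bash
python3 - <<'E'
from workcell import *
from h import *
p=np.array([587.2,-137.6,95.])
g=movel(p+[0,0,3],max_speed=40,guard=15)
s=read_state();print(g,s["time"],s["eef_pos"],s["ft_force"],s["finger_gap"])
if not g:
    g=movel(p+[0,0,-3],max_speed=12,guard=8)
    s=read_state();print(g,s["time"],s["eef_pos"],s["ft_force"],s["finger_gap"])
for n in("side","wrist"):
    c=camera(n);np.savez(n+"5.npz",**c);cv2.imwrite(f"pics/{n}5.png",c["image"])
E
```

```text
False 12.8417 [ 587.3540781  -137.63566995   98.24821462] [ 0.36099895 -0.14390855 -1.6287863 ] 11.063304940575605
True 13.2 [ 587.52532044 -137.72914801   95.19700956] [-1.74094172 -0.11071748  8.50604362] 11.20386660109144
```

View pics/wrist5.png

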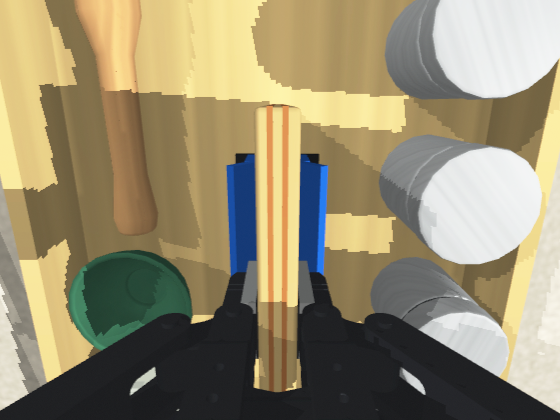

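The contact at TCP z = 95.2 matches the predicted slot floor (95), with an 8.5 N upward force. Releasing and retreating.

```bash
python3 - <<'E'
from workcell import *
from h import *
wait(0.2);open_gripper();s=read_state();print(s["finger_gap"],s["ft_force"],s["eef_pos"])
r=R(-10.35);p=np.array(s["eef_pos"])
print(movel([p[0],p[1],260],max_speed=100,guard=15));
movel(np.array([587.2,-137.6,260])+40*r[:,1])
wait(.3)
for n in("side","top","wrist"):
    c=camera(n);np.savez(n+"6.npz",**c);cv2.imwrite(f"pics/{n}6.png",c["image"])
s=read_state();print(s["time"],s["ft_force"])
for n in("wrist","side"):
    c=dict(np.load(n+"6.npz"));W=pts(c);L=W-[587.2,-137.6,0];L=L@np.column_stack([r[:,1],r[:,0],[0,0,1]])
    H,S,V=cv2.split(cv2.cvtColor(c["image"],cv2.COLOR_BGR2HSV))
    m=(abs(L[...,1])<25)&(abs(L[...,0])<95)&(L[...,2]>(134 if n=="wrist" else 90))&(L[...,2]<165)&(c["range_z"]>0)&(S>50)&(V>60)
    p=L[m];print(n,m.sum(),np.percentile(p,[1,50,99],axis=0),rect(p))
    if n=="side":
        q=p[p[:,1]>3]; A=np.c_[q[:,[0,2]],np.ones(len(q))];print("face y=",np.linalg.lstsq(A,q[:,1],rcond=None)[0])
E
```

```text
85.25244862363104 [ 0.86502771  0.02447547 -0.48743384] [ 586.99125611 -137.45583957   94.57565048]
False
16.8833 [-0.36666887 -0.36435033  0.55783347]
wrist 3516 [[-7.35724459e+01 -5.54742436e+00  1.42282215e+02]
 [-8.90103275e+00  1.31568843e-01  1.44160263e+02]
 [ 7.25344952e+01  6.20051313e+00  1.45828138e+02]] (array([-0.1,  0.3]), array([ 12. , 149.9]), np.float32(0.09))
side 1898 [[-74.50833104  -4.45855237  90.71547678]
 [ -3.04735621   4.5096211  120.41314897]
 [ 72.50257061   8.3084898  145.68102167]] (array([-0. ,  0.7]), array([ 19. , 150.4]), np.float32(0.4))
face y= [ 2.62956113e-04 -7.06317642e-03  5.89092900e+00]
```

View pics/wrist6.png

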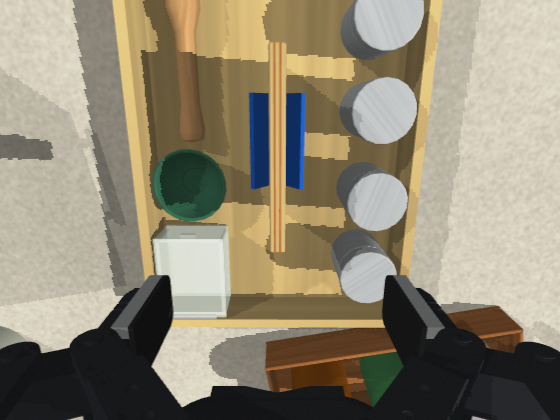

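View pics/side6.png

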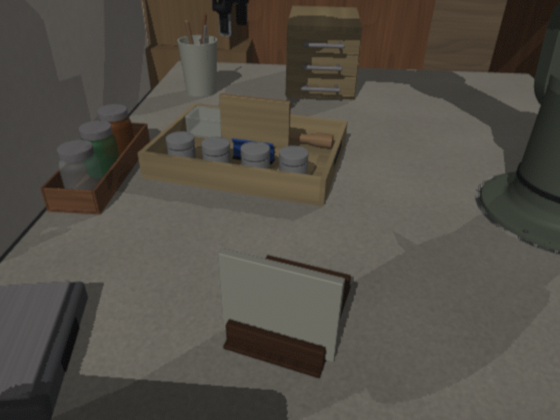

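The divider stands upright in the rail ((278,42)–(278,250) in the wrist view). Its top is at 144 mm, as expected when seated, and it is centred and parallel. The white board hasn't moved. Handing in.

```bash
python3 -c "
from workcell import *
print(finish_job())"
```

```text
the job is handed in; nothing more can be done
None
```

The birch divider is standing upright at the bottom of the blue rail's slot, and the job is handed in. I lifted it from the stand and lowered it straight into the slot. I let go only after it touched the floor, at TCP height 95.2 mm (95 expected) with about 8.5 N of contact force.

Last checks, all taken after release with the arm clear:
- **Height:** the divider's top is at about 144 mm, which is the fully seated height.
- **Position:** its centre is within 1 mm of the rail's centre, and it is parallel to the slot within about 0.4°.
- **Upright:** it leans about 0.4°.
- **White board:** it is still in the stand, unmoved.
- **Time:** 16.9 s of robot time at the last check, out of the 40 s allowed.

No check failed. The one disagreement was early on: the overhead camera's first estimate of the rail was about 15 mm off sideways because it only picked up part of the rail's blue surface. I used the wrist camera's measurement instead.

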